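Pulse the countertop grinder: bayonet lid held half-way

TASK

Take the used dust cap with the round knob off the grinder's mouth and drop it into the wire wash basket. Then fit the grinder's bayonet lid, the one with the straight fin: lower it with its lugs through the gaps until it sits fully home, twist it clockwise to the half-way dot (40 degrees, the pulse position, never on to the lock) and hold it there against its spring, finishing with the lid still in your grip. Leave the other things on the counter where they are.

Things in the scene. Friction and masses are not known exactly. Their poses are not given: they have to be found in the camera images.
- cap_knob (a point): centre (half-way up) of the upright round knob of the white dust cap lying loose in the grinder's mouth. Knob 28 mm across, 36 mm tall; its flange is 98 mm across, 6 mm thick, flange top 18 mm below this point. Under the flange a plug 72 mm across, 6 mm deep. No lugs: it lifts straight off. About 120 g. z up.
- cap: the dust cap as a body; origin at the centre of the plug's underside, 30 mm below cap_knob.
- lid_grip (a point): centre (half-way up) of the straight upright fin on the loose white bayonet lid, which stands on the counter fin up (this point 46 mm above it). Fin 58 mm long along x, 14 mm thick along y, 36 mm tall, on a flange 98 mm across, 8 mm thick: flange top 18 mm, flange underside 26 mm below this point. Same after a half turn. About 180 g. z up.
- lid: the lid as a body, axes as lid_grip; origin at the skirt's underside, 46 mm below that point. Skirt under the flange: 76 mm across, 20 mm deep, chamfered foot. Two lugs stick out of it along +x and -x (under the fin's ends) to 46.5 mm from the axis, 14 mm wide, 6 mm thick, tops 8 mm below the flange's underside.
- mouth (a point): centre of the grinder's mouth, level with its rim. A ledge 6 mm thick with an 81 mm hole; two gaps for the lugs, about 19 mm wide, cut it along this point's +x and -x. The lid goes straight down, fin along this x, either way round, until its flange lies on the rim (lid_grip 26 mm above here), then turns clockwise seen from above, lugs under the ledge.
- grinder: the fixed upright round grinder, origin at its foot, axes as mouth. Grey housing 140 mm across, steel shell 124 mm across on top, rim 120 mm above the counter. Low black marks on the rim, both sides: narrow bar at each gap, round dot 40 degrees clockwise of it (half-way), square block at 80 degrees (lock, end stop).
- collar (a joint): angle (rad) of the sprung collar inside the mouth, which the lid's lugs take along after up to 0.07 of play. 0 at rest, growing clockwise seen from above; 0.70 at the half-way dot, 1.40 at the end stop; the lock catches from 1.15. A spring of 0.25 N m/rad turns it back when let go.
- basket_in (a point): centre of the inner floor (4 mm above the counter) of the fixed steel wire wash basket: open-topped, 200 mm long along this point's x, 170 mm along y, walls 80 mm high.
- soup_bowl: bystander, not to be moved: dark wooden soup bowl, 100 mm across, 55 mm tall; origin at its underside centre.
- shaker: bystander, not to be moved: small white shaker jar, 44 mm across, 90 mm tall; origin at its underside centre.
- rice_bowl: bystander, not to be moved: white china bowl, 110 mm across, 55 mm tall; origin at its underside centre.
- cup: bystander, not to be moved: white china cup without handle, 74 mm across, 80 mm tall; origin at its underside centre.
- spoon: bystander, not to be moved: steel serving spoon with wooden handle, 200 mm long, lying flat; origin at its underside (middle of its length).
- steel_bowl: bystander, not to be moved: steel bowl, 140 mm across, 60 mm tall; origin at its underside centre.
- pot_lid: bystander, not to be moved: flat steel pot lid, 140 mm across, with a small black ball knob, 36 mm tall in all; origin at its underside centre.
There are look-alikes about, which are no part of the job. What is shaped like the lid but blue, pink or yellow is not meant.

How it is judged:
On the way, in this order (a step that is already met when the one before it is completed fails the run):
1. the dust cap lies in the wire basket, let go (x of cap_knob in the frame of basket_in between -0.1 and 0.1 m and y of cap_knob in the frame of basket_in between -0.085 and 0.085 m and z of cap_knob in the frame of basket_in between -0.02 and 0.08 m and contact force between the fingers and cap below 0.2 N), for 0.2 s.
2. the lid sits fully home in the grinder's mouth, lugs through the gaps (z of lid_grip in the frame of mouth between 0.021 and 0.031 m and horizontal distance between lid_grip and mouth below 0.006 m and angle between lid_grip's own z axis and vertical below 0.08 rad), for 0.1 s.
3. the lid is twisted to the half-way dot and held in the fingers (all of step 2 and value of joint collar between 0.52 and 0.87 rad and contact force between the fingers and lid above 1 N), for 0.3 s.
At the end, for the whole second after the job is handed in: Cap knob centre inside the basket walls, under 80 mm above its floor; lid seated (fin centre 21-31 mm above the mouth, within 6 mm of its axis, tilt under 0.08 rad); collar still at 0.52 to 0.87 rad (40 degrees, give or take 10); fingers press the lid with over 1 N (all of step 3 and x of cap_knob in the frame of basket_in between -0.1 and 0.1 m and y of cap_knob in the frame of basket_in between -0.085 and 0.085 m and z of cap_knob in the frame of basket_in between -0.02 and 0.08 m and velocity of joint collar between -0.1 and 0.1 rad/s); the arm keeps its last pose, push and grip.
It fails at once if the lid is turned on to the lock (collar beyond 1.15 rad) (value of joint collar above 1.15 rad).
It fails at once if a bystander is moved more than 30 mm (distance of any of soup_bowl, shaker, rice_bowl, cup, spoon, steel_bowl, pot_lid from where it was at the start of the episode above 0.03 m).
It also fails if it takes over 64 s, if anything falls off the work surface, if the arm or the gripper's body presses on something with over 40 N, if the wrist force passes 120 N, or if a joint passes its speed limit or range.

ROBOT

A 7-joint arm with a two-finger parallel gripper is mounted at the origin on the work surface. World frame = base frame: x ahead of the robot, y to its left, z up, the work surface at z = 0. Lengths are in m, angles in rad, forces in N, time in s.
With the tool pointing down it reaches from about 0.35 to 0.9 m from the base axis. Payload 8.1 kg.
Tool frame: the origin (TCP) lies at the centre of the arm's flange, where the gripper is bolted on; the fingertips stand 178 mm ahead of it and the grasp point (between the pads) lies 159 mm ahead of it; z points along the fingers, y is the direction in which the jaws open and shut (so a half turn about z gives the same grasp; the last joint's range is limited). The gripper opens to 92 mm and grips with 3 to 60 N. Pads are 19 mm wide; open, the fingers measure 130 mm over their backs; the gripper's body (75 mm by 190 mm) begins 47 mm behind the grasp point.
Start: joints at [-1.26, 0.434, 0.025, 1.573, -0.012, 1.134, -0.075], TCP at [0.251, 0.572, 0.405] pointing down, gripper open.
Joint ranges: [-2.62, 2.62], [-0.44, 2.09], [-1.27, 1.32], [0.08, 2.57], [-1.32, 4.46], [0.12, 2], [-2.74, 2.74]. Speed limits (rad/s): [2.22, 2.22, 3.01, 3.01, 3.14, 3.14, 3.14].

INTERFACE

Orientations are given as a rotation vector (axis times angle).
In Python, from cell import arm gives the robot as it stands. The module is installed in compiled form; this text tells all that it offers.
- The arm moves only by the tool move_arm, never from a script. Its argument "steps" is a list of rows, each a list of 4 numbers: the shift along the tool's x, y, z in mm, then the turn about the tool's z in rad. In form: [[x, y, z, twist], ...]. A call has 1 to 20 rows; each row is the pose to reach, as a shift and turn from the pose commanded when the call began, along the tool's axes at that moment; what a row does not reach only later rows make up. A row lasts 1/8 s, in which the tool goes at most 62.5 mm and 10.7 degrees, less where a joint would pass 70% of its speed; a pose out of reach is approached as far as the arm can. A call with a gripper value outside its range is refused whole. "grip" is the finger opening in mm, from 0 to 91.8, set as the call begins (left out, the last holds). The fingers move at their own pace and stop on an object; "grip_force" is the grip in N (left out, the last holds). Time passes only in rows, so rows that repeat a pose let the fingers close. It gives the time, the measured TCP pose, the force and the opening at its end, in the units of the state.
- arm.observe(): the state, without advancing time (a new reading comes with each control period).
- arm.get_image(name): name is "scene" or "top" or "wrist"; returns the picture (400x640x3 uint8, red, green, blue); there is no depth.
- arm.camera_info(name): a dict with "mtx" (3x3 intrinsics, pixels), "pose" (4x4, takes a point from camera to world coordinates); the wrist camera has in their place "T_tool_cam" (4x4, takes a point from camera to tool coordinates, whose origin is the TCP and whose axes are the flange's). Camera axes: x right, y down, z forward; pixel columns grow to the right and rows downward; lengths in m; the calibration is good to about 2 mm. A picture is of the moment at which its call begins: read the wrist's pose just before it. camera_info takes no time and is no camera call.
- arm.sign_off(): hands the job in, once; it reports no verdict.
The state is a dict: "clock": time; "joints": joint angles; "dq": joint speeds; "joint_efforts": joint torques, N m; "position": TCP position; "ee_rot": TCP orientation; "force": force on the tool from outside, world axes, zero at the start; "ft_torque": the same for the moment, N m; "width": opening from 0.0 (shut) to 1.0 (fully open).
Only numpy, scipy, OpenCV 4.12 (cv2) and the standard library are available. Lean on these libraries where they do the work, as an engineer would, in place of code of your own. Each camera call takes 0.05 s, during which the arm holds its last target.

## Working session

There is one attempt and no reset: what is moved stays moved. The work goes in short steps, Python scripts to look and compute and a tool call to move; the robot and the scene stay as the last step left them, time stands still between calls to the robot, and variables do not carry over. Pictures are saved under pics/ and viewed, and the job is handed in when it is done.

Besides the shell and the picture viewer there is one more tool, called as name(argument=value, ...), one argument or row to a line, values as JSON. move_arm: Moves the arm, as the interface text tells. Its arguments: {"type":"object","properties":{"steps":{"type":"array"},"grip":{"type":"number"},"grip_force":{"type":"number"}},"required":["steps"]}

```bash
mkdir -p pics
python3 - <<'E'
from cell import arm
import cv2,json
s=arm.observe();print(s)
for n in ["top","scene","wrist"]:
    im=arm.get_image(n);cv2.imwrite(f"pics/{n}0.png",im[:,:,::-1])
    print(n,arm.camera_info(n))
E
```

```text
{'clock': 0.0, 'joints': array([-1.25962286,  0.43521204,  0.02495359,  1.57408999, -0.01160241,
        1.13404497, -0.0751112 ]), 'dq': array([ 6.27258664e-04, -1.70905311e-03,  8.42394947e-04, -4.21407192e-05,
       -4.16737933e-04,  1.25730453e-03,  2.33227227e-03]), 'joint_efforts': array([ 1.46431194e-03, -6.67862749e+01,  9.85829718e-01, -3.14449668e+01,
       -6.02539815e-02,  4.33138444e-02,  2.06602590e-04]), 'position': array([0.25121552, 0.57202667, 0.40395409]), 'ee_rot': array([-6.45385377e-01, -3.07438379e+00,  2.50886698e-03]), 'force': array([-0.68855832, -0.37742241, -0.35095629]), 'ft_torque': array([-0.01512541, -0.03096877, -0.06064011]), 'width': 1.0014724456884656}
top {'mtx': array([[461.27610315,   0.        , 317.84589346],
       [  0.        , 461.27610315, 201.03838368],
       [  0.        ,   0.        ,   1.        ]]), 'pose': array([[-0.02104134, -0.9915756 ,  0.12780878,  0.26801192],
       [-0.99973745,  0.02202775,  0.00630917, -0.00737072],
       [-0.00907136, -0.12764247, -0.99177876,  1.80960271],
       [ 0.        ,  0.        ,  0.      
[... 267 characters left out ...]
0.93468761,  0.22458473, -0.27553725,  0.32695219],
       [-0.015866  , -0.74800435, -0.66350416,  0.91762891],
       [ 0.        ,  0.        ,  0.        ,  1.        ]])}
wrist {'mtx': array([[304.692859  ,   0.        , 320.75789202],
       [  0.        , 304.692859  , 202.44173626],
       [  0.        ,   0.        ,   1.        ]]), 'T_tool_cam': array([[ 2.50689272e-04, -9.56122340e-01, -2.92967590e-01,
         7.95929852e-02],
       [ 9.99999882e-01,  1.17528946e-04,  4.72124548e-04,
         7.61222545e-05],
       [-4.16976656e-04, -2.92967674e-01,  9.56122256e-01,
         1.97793753e-02],
       [ 0.00000000e+00,  0.00000000e+00,  0.00000000e+00,
         1.00000000e+00]])}
```

View pics/top0.png

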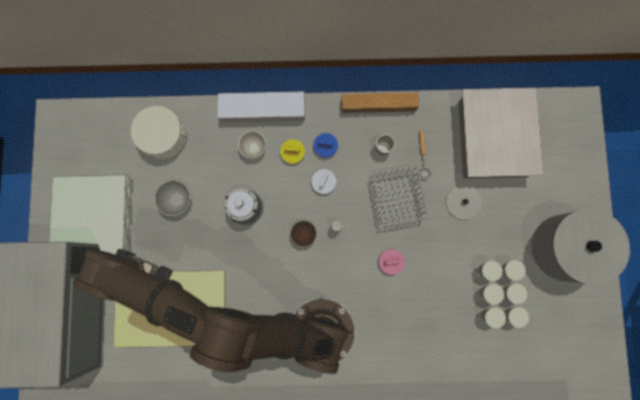

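View pics/scene0.png

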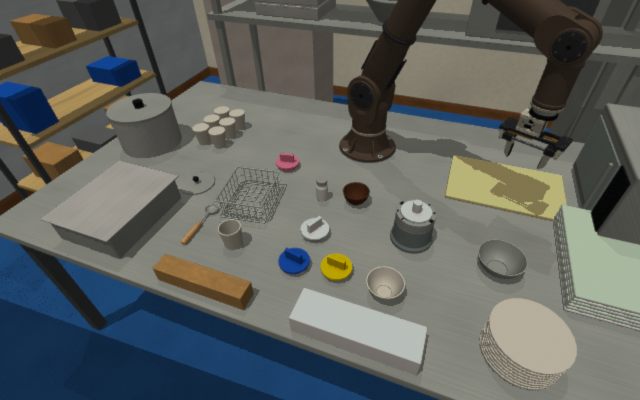

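View pics/wrist0.png

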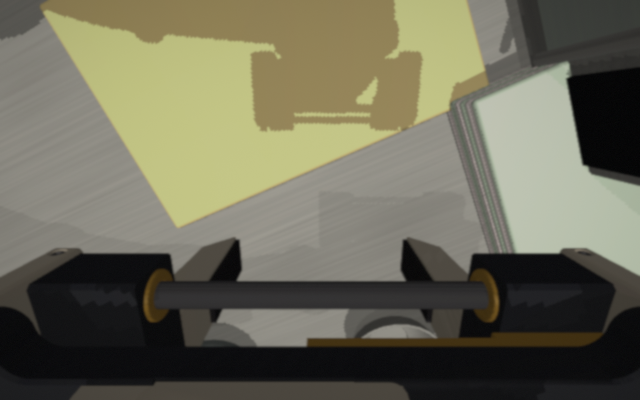

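```bash
cat > h.py <<'E'
import numpy as np,cv2
from cell import arm
from scipy.spatial.transform import Rotation as R
def pose(name,s=None):
    ci=arm.camera_info(name)
    if name!="wrist": return ci["mtx"],ci["pose"]
    T=np.eye(4);T[:3,:3]=R.from_rotvec(s["ee_rot"]).as_matrix();T[:3,3]=s["position"]
    return ci["mtx"],T@ci["T_tool_cam"]
def pix2w(name,uv,z,s=None):
    K,P=pose(name,s);d=P[:3,:3]@np.linalg.solve(K,[uv[0],uv[1],1]);o=P[:3,3]
    return o+d*(z-o[2])/d[2]
def w2pix(name,p,s=None):
    K,P=pose(name,s);q=K@(P[:3,:3].T@(np.array(p)-P[:3,3]));return q[:2]/q[2]
def crop(im,x0,y0,x1,y1,k,fn):
    cv2.imwrite(fn,cv2.resize(im[y0:y1,x0:x1,::-1],None,fx=k,fy=k,interpolation=cv2.INTER_CUBIC))
E
python3 - <<'E'
from h import *
im=cv2.imread("pics/top0.png")[:,:,::-1]
crop(im,200,130,440,280,3.3,"pics/topc.png")
im=cv2.imread("pics/scene0.png")[:,:,::-1]
crop(im,190,150,450,310,3,"pics/scenec.png")
for n,uv,z in [("knob",(241,204),.138),("lid",(323,181),.046),("basket",(398,199),.004),("shaker",(336,227),.05),("bowl",(303,233),.05),("pink",(391,262),.02)]:print(n,pix2w("top",uv,z))
E
```

```text
knob [0.47875324 0.28441893 0.138     ]
lid [ 0.57313828 -0.0177742   0.046     ]
basket [ 0.50177901 -0.31202084  0.004     ]
shaker [ 0.39333276 -0.06335888  0.05      ]
bowl [0.37316642 0.06301017 0.05      ]
pink [ 0.25636553 -0.27194127  0.02      ]
```

View pics/topc.png

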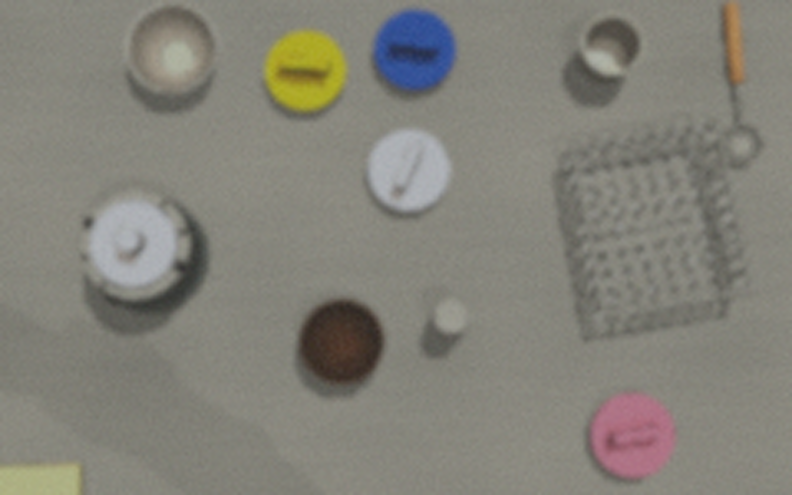

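View pics/scenec.png

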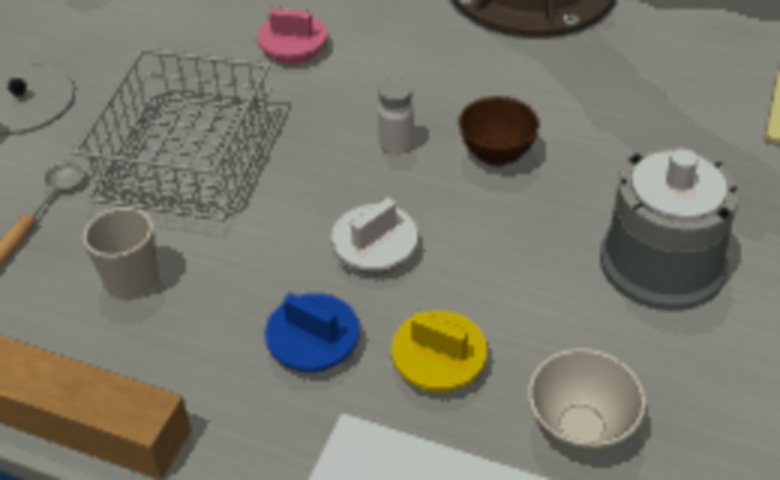

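```bash
cat >> h.py <<'E'
def delta(target,s=None):
    "tool-frame shift (mm) to bring TCP to target"
    s=s or arm.observe();M=R.from_rotvec(s["ee_rot"]).as_matrix()
    return np.round(M.T@(np.array(target)-s["position"])*1000,1)
E
python3 - <<'E'
from h import *
s=arm.observe();print(R.from_rotvec(s["ee_rot"]).as_matrix().round(3))
k=pix2w("top",(238.8,203.3),.162);print(k)
print("flange c",pix2w("top",(200+138/3.3,130+244/3.3),.126))
print("scene knob", pix2w("scene",(190+683/3,150+155/3),.162))
print(delta([k[0],k[1],.42]))
E
```

```text
[[-0.916  0.402 -0.   ]
 [ 0.402  0.916 -0.001]
 [-0.    -0.001 -1.   ]]
[0.47844619 0.28817128 0.162     ]
flange c [0.48042416 0.28349656 0.126     ]
scene knob [0.48193153 0.28904561 0.162     ]
[-322.2 -168.6  -15.6]
```

move_arm(
  steps=[
    [-40, -21, -50, 0],
    [-80, -42, -50, 0],
    [-120, -63, -50, 0],
    [-160, -84, -50, 0],
    [-200, -105, -50, 0],
    [-240, -126, -50, 0],
    [-280, -147, -50, 0],
    [-310, -168, -50, 0],
    [-310, -168, -50, 0],
    [-310, -168, -50, 0],
  ],
)

```text
clock: 1.4
position: [0.4672, 0.2943, 0.4546]
ee_rot: [-0.645, -3.074, -0.0]
force: [-0.2, 0.7, -0.5]
width: 1.002
```

Run:
```python
from h import *
s=arm.observe();print(s["clock"],s["position"],s["force"])
im=arm.get_image("wrist");cv2.imwrite("pics/w1.png",im[:,:,::-1])
```

```text
1.4 [0.46717904 0.29431615 0.45455803] [-0.21909908  0.65480984 -0.51963049]
```

View pics/w1.png

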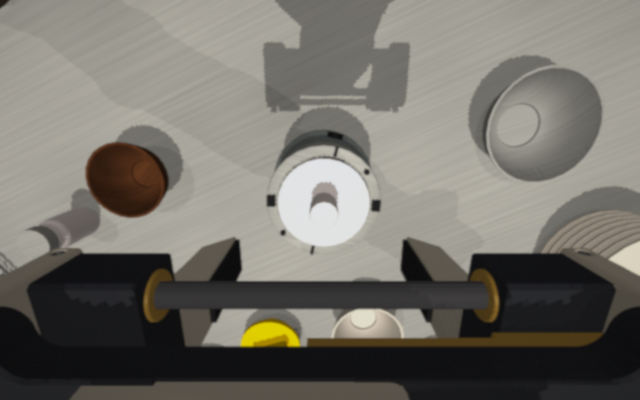

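Run:
```python
from h import *
s=arm.observe()
im=cv2.imread("pics/w1.png");crop(im[:,:,::-1],240,110,410,270,4.5,"pics/w1c.png")
g=cv2.cvtColor(im,cv2.COLOR_BGR2GRAY)
m=((g>195)*255).astype(np.uint8);m[:, :240]=0;m[:,400:]=0;m[:120]=0;m[255:]=0
c=max(cv2.findContours(m,cv2.RETR_EXTERNAL,cv2.CHAIN_APPROX_NONE)[0],key=cv2.contourArea)
P=np.array([pix2w("wrist",p[0],.126,s)[:2] for p in cv2.convexHull(c)]).astype(np.float32)
(cx,cy),r=cv2.minEnclosingCircle(P);print(cx,cy,r)
A=np.c_[2*P,np.ones(len(P))];q=np.linalg.lstsq(A,(P**2).sum(1),rcond=None)[0];print(q[:2],np.sqrt(q[2]+q[:2]@q[:2]))
print("knobtop",pix2w("wrist",(323,211),.162,s))
print("bars",pix2w("wrist",(336,152),.122,s),pix2w("wrist",(312,249),.122,s))
print(delta([q[0],q[1],.309]))
```

```text
0.4837239384651184 0.2904638648033142 0.04882293939590454
[0.4836984  0.29054012] 0.0485464141084429
knobtop [0.47907246 0.29204721 0.162     ]
bars [0.43854041 0.3244761  0.122     ] [0.52797558 0.25761844 0.122     ]
[-17.2   2.8 145.6]
```

View pics/w1c.png

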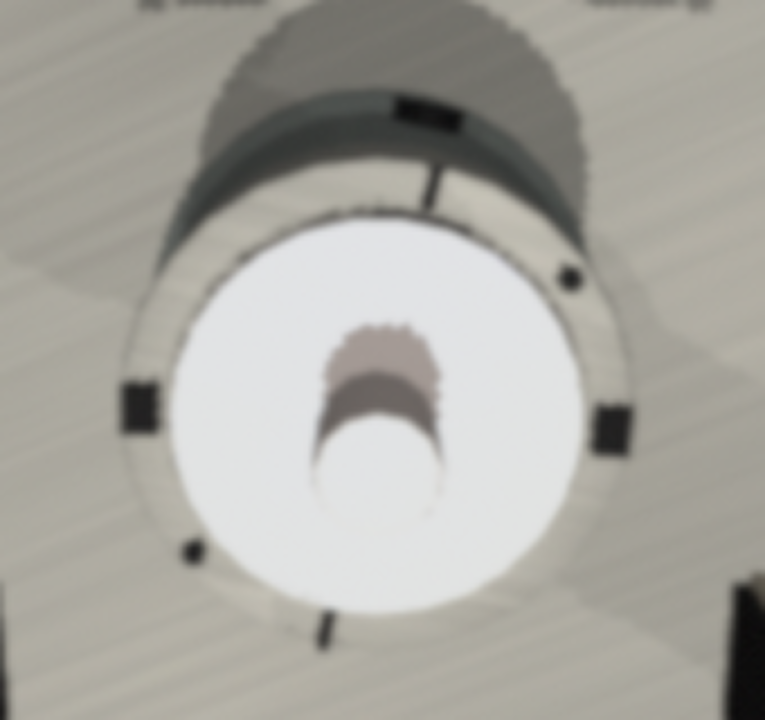

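move_arm(
  steps=[
    [-17, 2, 40, 0],
    [-17, 2, 90, 0],
    [-17, 2, 130, 0],
    [-17, 2, 145, 0],
    [-17, 2, 145, 0],
    [-17, 2, 145, 0],
  ],
)

```text
clock: 2.2
position: [0.4844, 0.2894, 0.3113]
ee_rot: [0.644, 3.073, 0.003]
force: [-0.2, -0.3, -0.9]
width: 1.002
```

move_arm(
  steps=[
    [0, 0, 0, 0],
    [0, 0, 0, 0],
    [0, 0, 0, 0],
    [0, 0, 0, 0],
    [0, 0, 0, 0],
    [0, 0, 0, 0],
  ],
  grip=10,
  grip_force=25,
)

```text
clock: 2.95
position: [0.4839, 0.2888, 0.3097]
ee_rot: [-0.645, -3.074, 0.0]
force: [0.3, -0.4, -0.2]
width: 0.395
```

move_arm(
  steps=[
    [0, 0, 0, 0],
    [0, 0, 0, 0],
    [0, 0, 0, 0],
    [0, 0, 0, 0],
  ],
)

```text
clock: 3.45
position: [0.4839, 0.2888, 0.3097]
ee_rot: [-0.645, -3.075, -0.0]
force: [0.5, 0.2, -0.2]
width: 0.302
```

move_arm(
  steps=[
    [0, 0, -10, 0],
    [0, 0, -30, 0],
    [0, 0, -60, 0],
    [0, 0, -100, 0],
    [0, 0, -100, 0],
    [0, 0, -100, 0],
  ],
)

```text
clock: 4.2
position: [0.4837, 0.2886, 0.4097]
ee_rot: [-0.645, -3.074, 0.0]
force: [0.4, -0.3, -1.8]
width: 0.297
```

Run:
```python
from h import *
s=arm.observe()
im=arm.get_image("wrist");cv2.imwrite("pics/w2.png",im[:,:,::-1])
# basket rim/floor corners from top crop
for uv in [(565,180),(695,150),(725,312),(590,335)]:print(pix2w("top",(200+uv[0]/3.3,130+uv[1]/3.3),.004))
print(s["position"],s["width"])
```

```text
[ 0.56185223 -0.20860254  0.004     ]
[ 0.59484918 -0.3660199   0.004     ]
[ 0.39911736 -0.39241919  0.004     ]
[ 0.37532087 -0.23152131  0.004     ]
[0.4837179  0.28858145 0.40969607] 0.29743608090429197
```

View pics/w2.png

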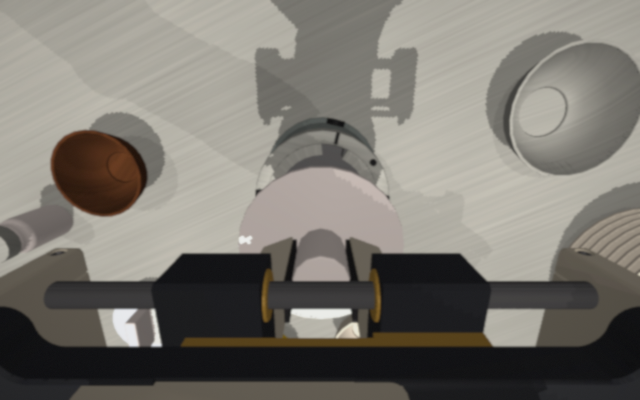

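```bash
cat > ov.py <<'E'
from h import *
import sys
cx,cy,a=map(float,sys.argv[1:4]);im=cv2.imread("pics/top0.png");k=6;x0,y0=355,155
z=cv2.resize(im[y0:245,x0:440],None,fx=k,fy=k,interpolation=cv2.INTER_CUBIC)
c,s=np.cos(a),np.sin(a)
for zz,col in [(.004,(0,0,255)),(.084,(0,255,0))]:
    P=[w2pix("top",[cx+c*x-s*y,cy+s*x+c*y,zz]) for x,y in [(.1,.085),(-.1,.085),(-.1,-.085),(.1,-.085)]]
    cv2.polylines(z,[((np.array(P)-[x0,y0]+.5)*k).astype(int)],True,col,1)
cv2.imwrite("pics/"+sys.argv[4],z)
E
python3 ov.py .485 -.300 .13 ov1.png
```

```text
(no output)
```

View pics/ov1.png

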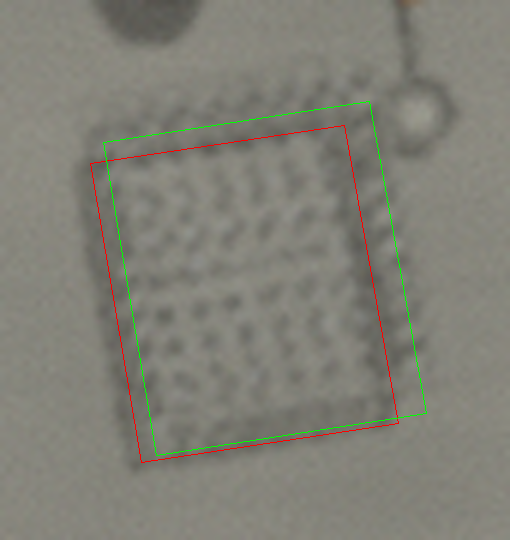

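move_arm(
  steps=[
    [-18, -39, 0, 0],
    [-39, -85, 0, 0],
    [-60, -131, 0, 0],
    [-81, -177, 0, 0],
    [-102, -223, 0, 0],
    [-123, -269, 0, 0],
    [-144, -315, 0, 0],
    [-165, -361, 0, 0],
    [-186, -407, 0, 0],
    [-207, -453, 0, 0],
    [-225, -499, 0, 0],
    [-239, -525, 0, 0],
    [-244, -537, 0, 0],
    [-244, -537, 0, 0],
    [-244, -537, 0, 0],
    [-244, -537, 0, 0],
  ],
)

```text
clock: 6.25
position: [0.4918, -0.2997, 0.4097]
ee_rot: [-0.642, -3.075, -0.001]
force: [0.6, 0.8, -0.5]
width: 0.298
```

Run:
```python
from h import *
s=arm.observe();print(s["position"],s["joints"].round(2),s["width"])
im=arm.get_image("wrist");cv2.imwrite("pics/w3.png",im[:,:,::-1])
im=arm.get_image("top");crop(im,180,80,460,290,2.8,"pics/t3.png")
```

```text
[ 0.49175712 -0.29965488  0.40970488] [ 0.13  0.36  0.44  1.72 -0.17  1.1   1.79] 0.2981883132255755
```

View pics/w3.png

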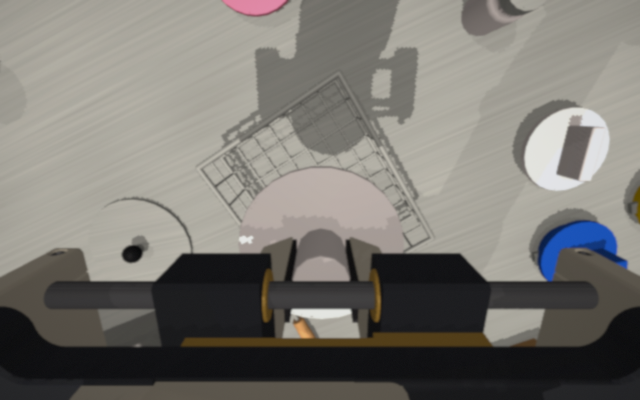

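View pics/t3.png

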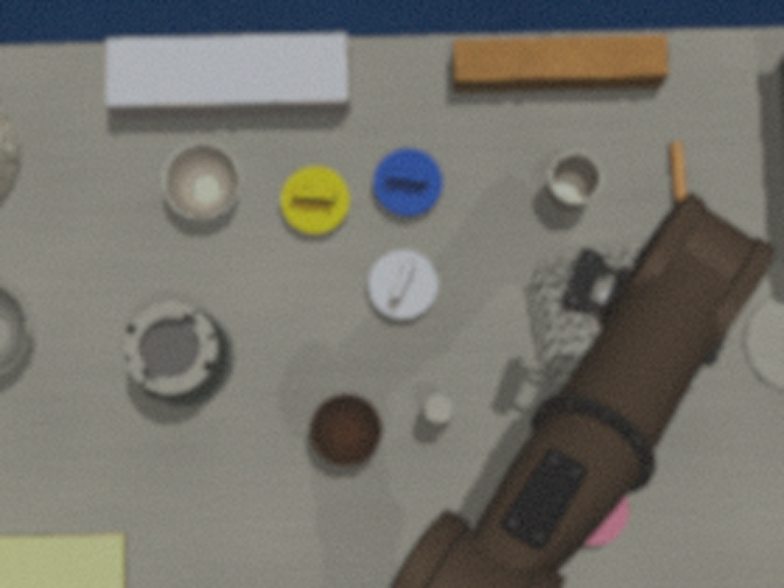

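Run:
```python
from h import *
s=arm.observe()
P=[pix2w("wrist",p,.084,s)[:2] for p in [(200,168),(340,74),(430,238)]];print(P,(P[0]+P[2])/2)
```

```text
[array([ 0.42214992, -0.40310195]), array([ 0.39745485, -0.23900412]), array([ 0.5896366 , -0.21265579])] [ 0.50589326 -0.30787887]
```

move_arm(
  steps=[
    [-14, -3, 10, 0],
    [-14, -3, 50, 0],
    [-14, -3, 90, 0],
    [-14, -3, 130, 0],
    [-14, -3, 160, 0],
    [-14, -3, 180, 0],
    [-14, -3, 185, 0],
    [-14, -3, 185, 0],
  ],
)

```text
clock: 7.35
position: [0.5033, -0.3097, 0.2246]
ee_rot: [-0.646, -3.074, 0.0]
force: [0.4, -0.5, -0.9]
width: 0.3
```

move_arm(
  steps=[
    [0, 0, 0, 0],
    [0, 0, 0, 0],
    [0, 0, 0, 0],
    [0, 0, 0, 0],
    [0, 0, 0, 0],
  ],
  grip=75,
)

```text
clock: 7.98
position: [0.503, -0.3094, 0.2248]
ee_rot: [0.645, 3.074, 0.0]
force: [0.2, 0.0, -0.5]
width: 0.789
```

move_arm(
  steps=[
    [0, 0, -40, 0],
    [0, 0, -90, 0],
    [0, 0, -150, 0],
    [0, 0, -200, 0],
    [0, 0, -200, 0],
    [0, 0, -200, 0],
  ],
)

```text
clock: 8.72
position: [0.5028, -0.3091, 0.4242]
ee_rot: [-0.645, -3.074, -0.001]
force: [-0.1, -0.2, -1.0]
width: 0.815
```

Run:
```python
from h import *
s=arm.observe();print(s["position"],s["joints"].round(2),s["width"])
im=arm.get_image("wrist");cv2.imwrite("pics/w4.png",im[:,:,::-1])
im=cv2.imread("pics/t3.png");print(im.shape)
im=cv2.imread("pics/top0.png")[:,:,::-1];crop(im,305,163,341,199,16,"pics/lid0.png")
```

```text
[ 0.50279712 -0.30912507  0.42415138] [ 0.13  0.38  0.46  1.66 -0.18  1.15  1.79] 0.8147515295900063
(588, 784, 3)
```

View pics/w4.png

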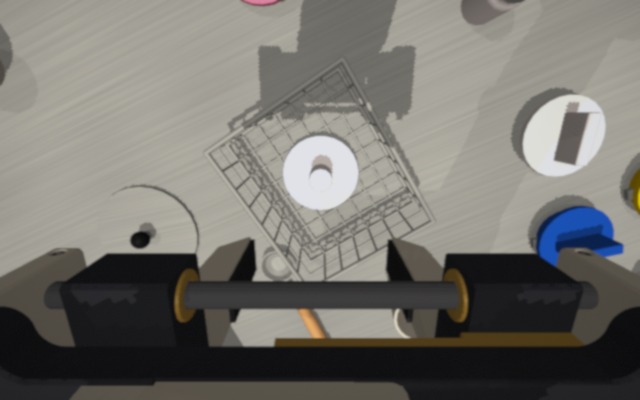

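View pics/lid0.png

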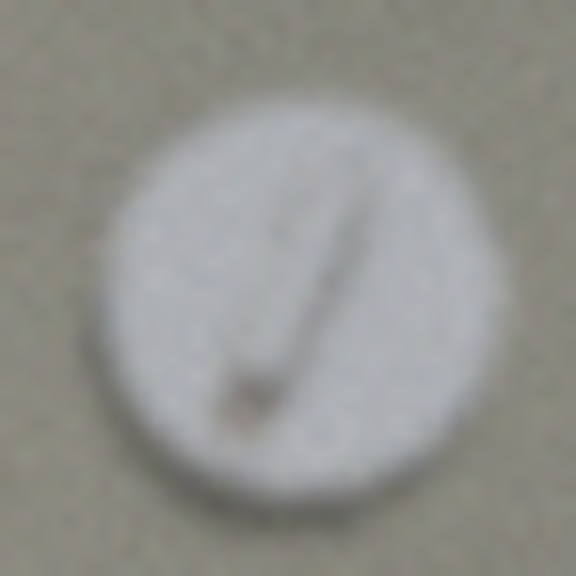

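move_arm(
  steps=[
    [8, 30, 0, 0],
    [16, 70, 0, 0],
    [26, 110, 0, 0],
    [36, 150, 0, 0],
    [46, 190, 0, 0],
    [56, 230, 0, 0],
    [64, 265, 0, 0],
    [72, 285, 0, 0],
    [72, 293, 0, 0],
    [72, 293, 0, 0],
    [72, 293, 0, 0],
  ],
)

```text
clock: 10.15
position: [0.5548, -0.0136, 0.4244]
ee_rot: [-0.648, -3.074, 0.001]
force: [-0.4, -0.1, 0.5]
width: 0.819
```

Run:
```python
from h import *
s=arm.observe();print(s["clock"],s["position"],s["joints"].round(2),s["width"])
im=arm.get_image("wrist");crop(im,230,110,410,260,4.4,"pics/w5c.png");cv2.imwrite("pics/w5.png",im[:,:,::-1])
im=arm.get_image("top");crop(im,180,80,460,290,2.8,"pics/t5.png");cv2.imwrite("pics/top5.png",im[:,:,::-1])
```

```text
10.15 [ 0.55480748 -0.01355418  0.4244143 ] [-0.34  0.31  0.36  1.74 -0.12  1.12  1.2 ] 0.8194944177982515
```

View pics/w5c.png

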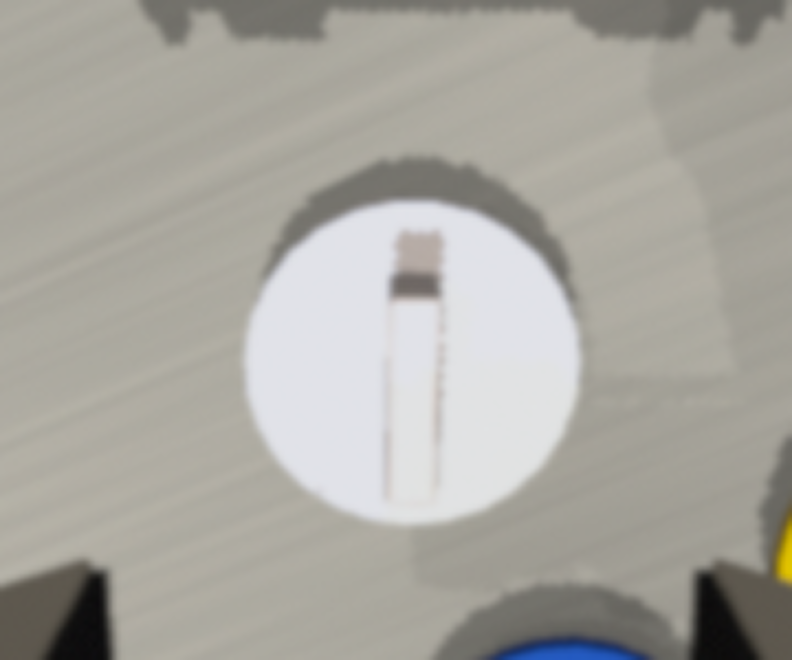

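View pics/w5.png

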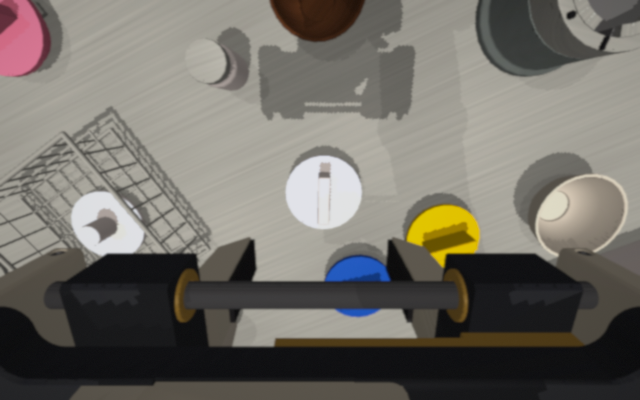

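Run:
```python
from h import *
s=arm.observe()
f=lambda p:((p[0]+.5)/4.4-.5+230,(p[1]+.5)/4.4-.5+110)
C=np.array([pix2w("wrist",f(p),.064,s) for p in [(391,297),(440,297),(437,505),(386,503)]])
print(C.mean(0)); a=(C[0]+C[1])/2;b=(C[2]+C[3])/2;d=a-b;print("len",np.linalg.norm(d),np.degrees(np.arctan2(d[1],d[0])), np.linalg.norm(C[0]-C[1]))
im=cv2.imread("pics/w5.png");g=cv2.cvtColor(im,cv2.COLOR_BGR2GRAY)
m=((g>190)*255).astype(np.uint8);m[:,:270]=0;m[:,375:]=0;m[:140]=0;m[240:]=0
c=max(cv2.findContours(m,cv2.RETR_EXTERNAL,cv2.CHAIN_APPROX_NONE)[0],key=cv2.contourArea)
P=np.array([pix2w("wrist",p[0],.028,s)[:2] for p in cv2.convexHull(c)])
q=np.linalg.lstsq(np.c_[2*P,np.ones(len(P))],(P**2).sum(1),rcond=None)[0];print("flange",q[:2],np.sqrt(q[2]+q[:2]@q[:2]))
M=R.from_rotvec(s["ee_rot"]).as_matrix();print("tool x ang",np.degrees(np.arctan2(M[1,0],M[0,0])))
print(delta([*((q[:2]+C.mean(0)[:2])/2),.211]))
```

```text
[ 0.57756193 -0.01969047  0.064     ]
len 0.05741012436680514 155.29461151258946 0.01270790830390297
flange [ 0.5781381  -0.02035477] 0.04871637780000572
tool x ang 156.18298714692537
[-23.7   3.3 213.7]
```

move_arm(
  steps=[
    [-24, 3, 40, 0.015],
    [-24, 3, 90, 0.015],
    [-24, 3, 140, 0.015],
    [-24, 3, 180, 0.015],
    [-24, 3, 200, 0.015],
    [-24, 3, 208, 0.015],
    [-24, 3, 212, 0.015],
    [-24, 3, 212, 0.015],
    [-24, 3, 212, 0.015],
  ],
)

```text
clock: 11.38
position: [0.5785, -0.0191, 0.2136]
ee_rot: [0.668, 3.068, 0.001]
force: [0.2, -0.2, 0.1]
width: 0.817
```

move_arm(
  steps=[
    [0, 0, 0, 0],
    [0, 0, 0, 0],
    [0, 0, 0, 0],
    [0, 0, 0, 0],
    [0, 0, 0, 0],
    [0, 0, 0, 0],
    [0, 0, 0, 0],
    [0, 0, 0, 0],
    [0, 0, 0, 0],
    [0, 0, 0, 0],
  ],
  grip=2,
  grip_force=45,
)

```text
clock: 12.62
position: [0.5781, -0.0192, 0.2127]
ee_rot: [-0.669, -3.07, 0.0]
force: [-0.4, -1.3, 0.1]
width: 0.148
```

move_arm(
  steps=[
    [0, 0, -15, 0],
    [0, 0, -50, 0],
    [0, 0, -100, 0],
    [0, 0, -150, 0],
    [10, 20, -190, 0],
    [25, 50, -207, 0],
    [45, 90, -207, 0],
    [65, 130, -207, 0],
    [85, 170, -207, 0],
    [105, 205, -207, 0],
    [118, 230, -207, 0],
    [125, 243, -207, 0],
    [125, 243, -207, 0],
    [125, 243, -207, 0],
    [125, 243, -207, 0],
    [125, 243, -207, 0],
  ],
)

```text
clock: 14.62
position: [0.5657, 0.253, 0.4199]
ee_rot: [0.67, 3.069, -0.0]
force: [1.0, -1.1, -2.1]
width: 0.149
```

Run:
```python
from h import *
s=arm.observe();print(s["clock"],s["position"],s["joints"].round(2),s["width"])
im=arm.get_image("wrist");crop(im,230,10,410,180,4.4,"pics/w6c.png");cv2.imwrite("pics/w6.png",im[:,:,::-1])
```

```text
14.625 [0.56567198 0.25297879 0.41985835] [-0.71  0.42  0.29  1.58 -0.13  1.16  0.75] 0.14878457566710115
```

View pics/w6c.png

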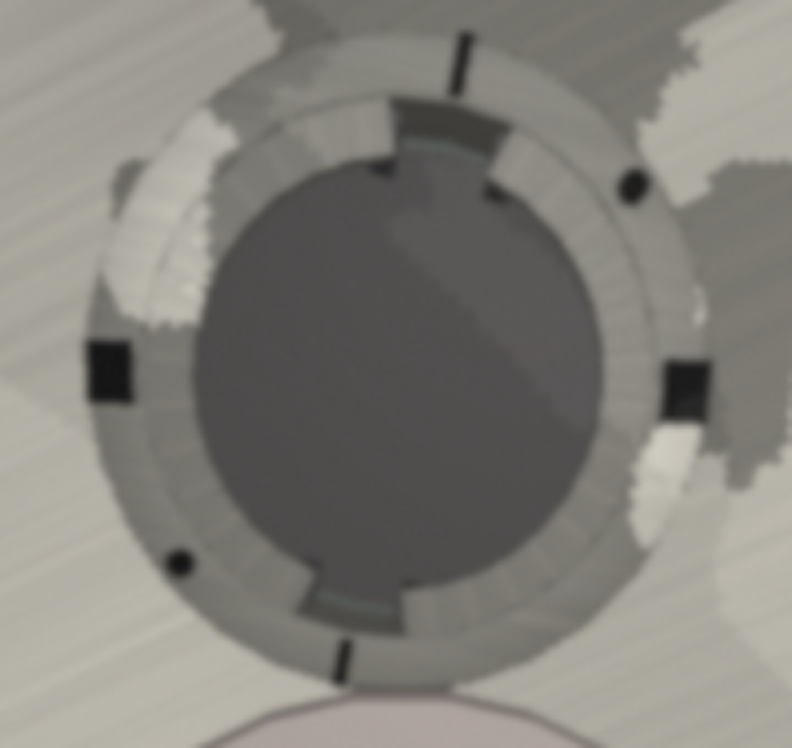

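View pics/w6.png

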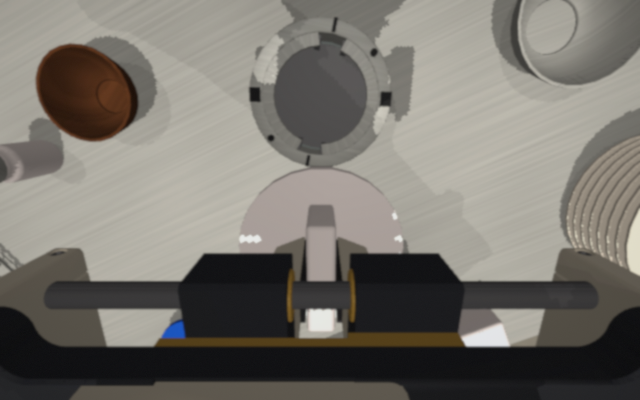

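Run:
```python
from h import *
from scipy.optimize import least_squares
s=arm.observe()
f=lambda p:((p[0]+.5)/4.4-.5+230,(p[1]+.5)/4.4-.5+10)
marks=[(461,65),(343,662),(633,187),(179,563),(686,391),(110,372)]
W=np.array([pix2w("wrist",f(p),.121,s)[:2] for p in marks])
print(W, (W[0::2]+W[1::2])/2)
def fun(q):
    out=[]
    for i,w in enumerate(W):
        a=q[2]-np.radians(40*(i//2))+np.pi*(i%2)
        out+=list(q[:2]+q[3]*np.array([np.cos(a),np.sin(a)])-w)
    return out
r=least_squares(fun,[.483,.29,np.radians(143),.055]);print(r.x[:2],np.degrees(r.x[2]),r.x[3],np.array(r.fun).round(4))
# image hole edges: shell outer circle
M=R.from_rotvec(s["ee_rot"]).as_matrix();print("toolx",np.degrees(np.arctan2(M[1,0],M[0,0])))
print("tilt",M[:,2])
# lid flange edge in tool frame
im=cv2.imread("pics/w6.png");
g=im.astype(int);m=((g[:,:,2]-g[:,:,0]>2)&(g[:,:,1]<190)).astype(np.uint8)
crop(im[:,:,::-1],230,160,410,340,4,"pics/w6l.png")
```

```text
[[0.43817988 0.3240302 ]
 [0.52905115 0.25689058]
 [0.47044475 0.3453252 ]
 [0.49674601 0.23510997]
 [0.50878081 0.34129186]
 [0.45837956 0.23975428]] [[0.48361552 0.29046039]
 [0.48359538 0.29021759]
 [0.48358018 0.29052307]]
[0.48359703 0.29040035] 143.5214269310027 0.056608663044553954 [-0.0001  0.      0.0001 -0.0001 -0.0001  0.0001  0.0001  0.0003  0.0001
 -0.0002 -0.     -0.    ]
toolx 155.37139003365277
tilt [ 1.07382079e-04 -7.48683764e-07 -9.99999994e-01]
```

View pics/w6l.png

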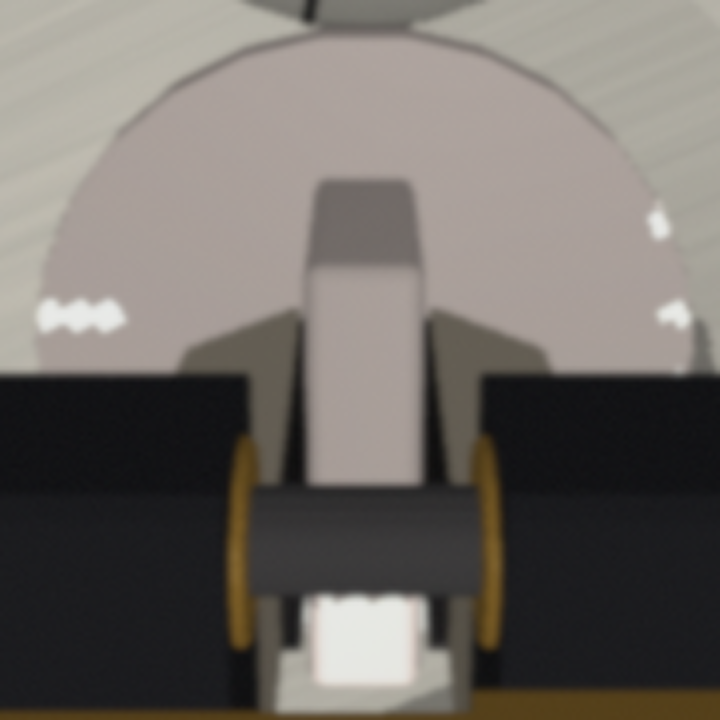

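Run:
```python
from h import *
ci=arm.camera_info("wrist");K=ci["mtx"];T=ci["T_tool_cam"]
def t(uv,z):
    d=T[:3,:3]@np.linalg.solve(K,[*uv,1]);return (T[:3,3]+d*(z-T[2,3])/d[2])*1000
f=lambda p:((p[0]+.5)/4-.5+230,(p[1]+.5)/4-.5+160)
a=t(f((364.5,266)),.1487);b=t(f((364,686)),.1487);print(a,b,(a+b)/2)
print([t(f(p),.1487) for p in [(308,270),(421,270),(316,685),(414,685)]])
# flange arc
P=np.array([t(f(p),.1847)[:2] for p in [(36,300),(60,220),(120,130),(250,47),(360,32),(480,50),(610,135),(692,300)]])
q=np.linalg.lstsq(np.c_[2*P,np.ones(len(P))],(P**2).sum(1),rcond=None)[0];print("flange",q[:2],np.sqrt(q[2]+q[:2]@q[:2]))
```

```text
[2.88641020e+01 1.39262478e-01 1.48700000e+02] [-2.83197267e+01  8.95542133e-02  1.48700000e+02] [2.72187659e-01 1.14408346e-01 1.48700000e+02]
[array([ 28.37732073,  -6.27037368, 148.7       ]), array([ 28.37848193,   6.54938872, 148.7       ]), array([-28.16658839,  -6.00832382, 148.7       ]), array([-28.1676444 ,   6.44171789, 148.7       ])]
flange [0.42850648 0.05665698] 48.68610228578286
```

move_arm(
  steps=[
    [20, 0, 0, 0.1],
    [50, 0, 0, 0.2],
    [80, 0, 0, 0.207],
    [90, 0, 0, 0.207],
    [90, 0, 30, 0.207],
    [90, 0, 65, 0.207],
    [90, 0, 75, 0.207],
    [90, 0, 75, 0.207],
    [90, 0, 75, 0.207],
  ],
)

```text
clock: 15.8
position: [0.4844, 0.2914, 0.346]
ee_rot: [0.982, 2.983, 0.003]
force: [1.5, 0.1, -1.1]
width: 0.152
```

Run:
```python
from h import *
s=arm.observe();print(s["clock"],s["position"],s["joints"].round(2),s["width"],s["force"])
M=R.from_rotvec(s["ee_rot"]).as_matrix();print("toolx",np.degrees(np.arctan2(M[1,0],M[0,0])))
print(delta([.4839,.2903,.3127]))
im=arm.get_image("scene");crop(im,340,150,480,280,5,"pics/s7.png")
```

```text
15.8 [0.48435796 0.29137711 0.34603175] [-0.86  0.4   0.3   1.82 -0.14  0.95  0.44] 0.1521037608057547 [ 1.4934365   0.0621492  -1.07920176]
toolx 143.54519641009296
[-0.2 -1.2 33.3]
```

View pics/s7.png

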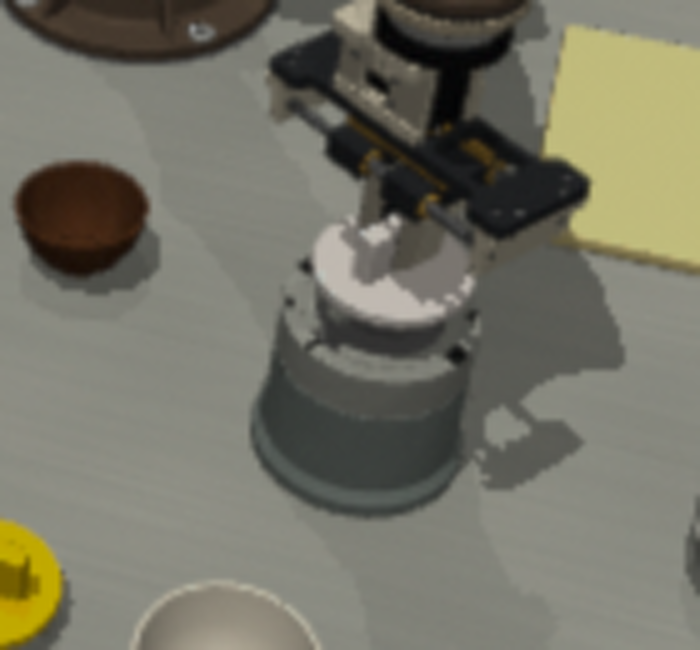

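move_arm(
  steps=[
    [0, -1, 0, 0],
    [0, -1, 4, 0],
    [0, -1, 8, 0],
    [0, -1, 12, 0],
    [0, -1, 16, 0],
    [0, -1, 18, 0],
    [0, -1, 18, 0],
  ],
)

```text
clock: 16.73
position: [0.483, 0.2905, 0.3266]
ee_rot: [-0.982, -2.984, 0.0]
force: [-0.1, 0.1, -2.7]
width: 0.151
```

Run:
```python
from h import *
s=arm.observe();print(s["position"],s["width"],s["force"],s["ft_torque"],delta([.4839,.2903,.3127]))
```

```text
[0.48304035 0.29047048 0.3265717 ] 0.15050930984550057 [-0.05341182  0.07918946 -2.67949839] [-0.0320534  -0.00422328 -0.02238179] [-0.8  0.4 13.9]
```

move_arm(
  steps=[
    [-0.5, 0, 3, 0],
    [-0.5, 0, 6, 0],
    [-0.5, 0, 9, 0],
    [-0.5, 0, 12, 0],
    [-0.5, 0, 14, 0],
    [-0.5, 0, 14, 0],
  ],
)

```text
clock: 17.48
position: [0.4835, 0.2902, 0.3127]
ee_rot: [0.982, 2.984, 0.0]
force: [-0.5, 0.0, -2.2]
width: 0.153
```

Run:
```python
from h import *
s=arm.observe();print(s["position"],s["width"],s["force"],s["ft_torque"],delta([.4839,.2903,.3127]))
```

```text
[0.4834746 0.2901874 0.3127278] 0.1530729990592798 [-0.52757669  0.01745199 -2.21313382] [ 0.00011725 -0.06450208  0.00357301] [-0.3  0.3  0. ]
```

move_arm(
  steps=[
    [0, 0, 0.7, 0],
    [0, 0, 1.2, 0],
    [0, 0, 1.2, 0],
  ],
)

```text
clock: 17.85
position: [0.4834, 0.2901, 0.3127]
ee_rot: [0.982, 2.984, 0.001]
force: [-4.6, -3.0, 11.8]
width: 0.151
```

Run:
```python
from h import *
s=arm.observe();print(s["position"],s["width"],s["force"],s["ft_torque"])
im=arm.get_image("scene");crop(im,340,150,480,280,5,"pics/s8.png")
```

```text
[0.48344079 0.2901251  0.31265271] 0.15055107339282345 [-4.55024149 -2.95268762 11.78066702] [-0.61006548  0.95758015  0.0479837 ]
```

View pics/s8.png

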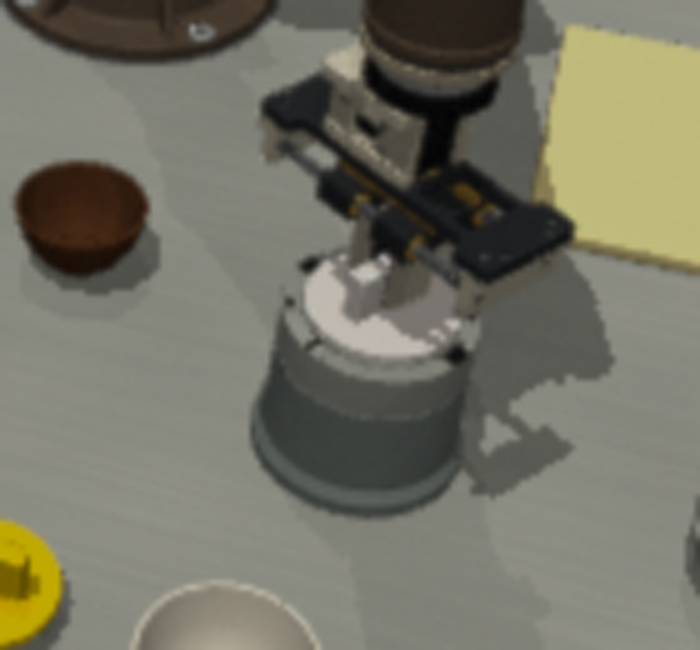

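move_arm(
  steps=[
    [0, 0, -1, 0],
    [0, 0, -1, 0.08],
    [0, 0, -1, 0.16],
    [0, 0, -1, 0.24],
    [0, 0, -1, 0.32],
    [0, 0, -1, 0.4],
    [0, 0, -1, 0.4],
  ],
)

```text
clock: 18.77
position: [0.4836, 0.2903, 0.3127]
ee_rot: [1.555, 2.73, 0.0]
force: [0.1, -0.4, 1.6]
width: 0.15
```

Run:
```python
from h import *
s=arm.observe();print(s["position"],s["width"],s["force"],s["ft_torque"])
M=R.from_rotvec(s["ee_rot"]).as_matrix();print("toolx",np.degrees(np.arctan2(M[1,0],M[0,0])))
```

```text
[0.48355012 0.29027097 0.31269886] 0.15003684976945075 [ 0.13059942 -0.44427655  1.61130362] [-0.23087433  0.20248435  0.02180572]
toolx 120.6750849568555
```

move_arm(
  steps=[
    [0, 0, 0, 0.08],
    [0, 0, 0, 0.16],
    [0, 0, 0, 0.24],
    [0, 0, 0, 0.3],
    [0, 0, 0, 0.33],
    [0, 0, 0, 0.33],
    [0, 0, 0, 0.33],
    [0, 0, 0, 0.33],
    [0, 0, 0, 0.33],
  ],
)

```text
clock: 19.9
position: [0.4836, 0.2902, 0.3127]
ee_rot: [1.982, 2.437, 0.001]
force: [1.7, -0.1, 3.0]
width: 0.147
```

Run:
```python
from h import *
s=arm.observe();print(s["position"],s["width"],s["force"],s["ft_torque"])
M=R.from_rotvec(s["ee_rot"]).as_matrix();print("toolx",np.degrees(np.arctan2(M[1,0],M[0,0])))
im=arm.get_image("wrist");crop(im,210,150,430,340,3.6,"pics/w9.png")
im=arm.get_image("scene");crop(im,190,140,480,310,2.7,"pics/s9.png")
im=arm.get_image("top");crop(im,180,80,460,290,2.8,"pics/t9.png")
```

```text
[0.48363193 0.29024445 0.31270432] 0.14662145230452717 [ 1.69336803 -0.10520394  3.03964193] [-3.90325093e-05 -2.30540528e-01  1.86018064e-01]
toolx 101.75919093322447
```

View pics/w9.png

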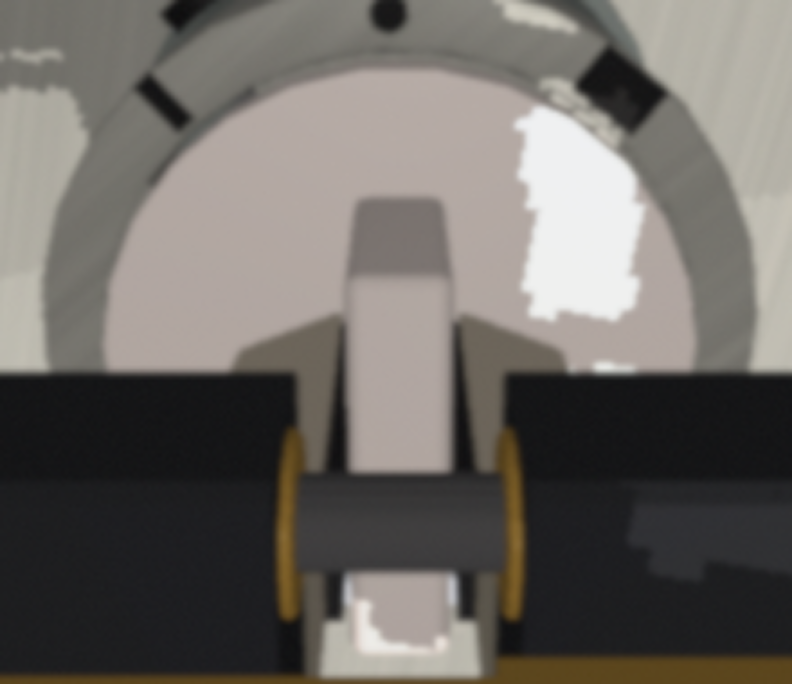

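View pics/s9.png

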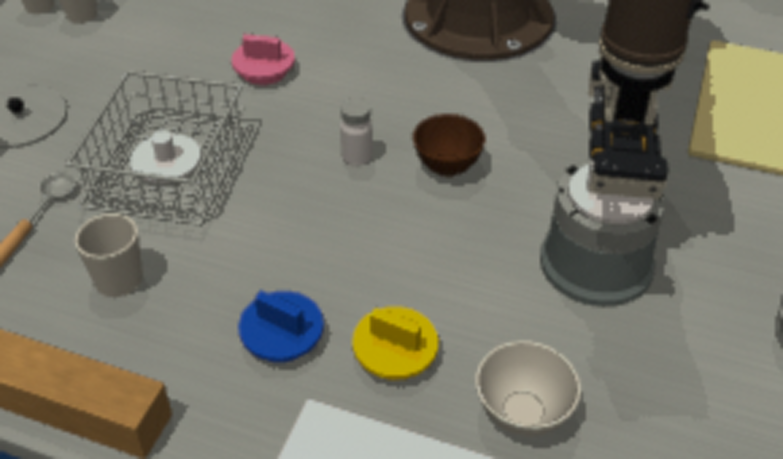

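View pics/t9.png

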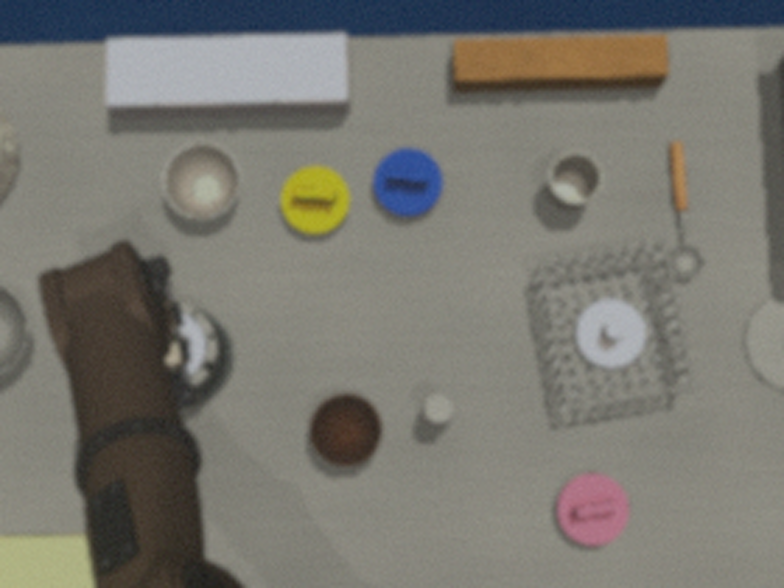

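move_arm(
  steps=[
    [0, 0, 0, 0],
    [0, 0, 0, 0],
    [0, 0, 0, 0],
    [0, 0, 0, 0],
    [0, 0, 0, 0],
    [0, 0, 0, 0],
  ],
)

```text
clock: 20.8
position: [0.4836, 0.2903, 0.3127]
ee_rot: [1.982, 2.437, 0.001]
force: [3.7, 1.3, 3.5]
width: 0.149
```

Run:
```python
from h import *
s=arm.observe();print(s["clock"],s["position"],s["width"],s["force"],s["ft_torque"])
M=R.from_rotvec(s["ee_rot"]).as_matrix();print("toolx",np.degrees(np.arctan2(M[1,0],M[0,0])))
print(arm.sign_off())
```

```text
20.8 [0.48362505 0.2902814  0.31269029] 0.14916499056455343 [3.72475365 1.32997555 3.5374175 ] [ 0.04089497 -0.72478118  0.12915201]
toolx 101.74073806050765
the job is handed in; nothing more can be done
None
```

The dust cap is in the wire basket, and the bayonet lid is seated in the grinder's mouth. It is twisted clockwise to the half-way dot and still held in the gripper. I handed the job in at 20.8 s of the 64 s allowed. `sign_off` gives no verdict, so the result rests on the checks below.

- **Cap:** the last scene and top pictures show it lying upright near the middle of the basket, let go.
- **Lid seating:** pressing down another 1.2 mm did not move it, and the contact force rose to about 12 N. Its height matched the fully home position. The tool position agrees within about 1 mm of the mouth axis measured from the rim marks.
- **Twist:** the tool turned 41.8° from the gap bars, and the wrist picture shows the fin lined up with the dot. From that turn, less the lug play, I put the collar at about 0.66–0.73 rad. The collar angle cannot be read directly.
- **Grip:** the fingers are closed on the fin at an opening of about 13.6 mm, with the grip force set to 45 N.
- **Other items:** no bystander had visibly moved in the last pictures, though I did not measure their positions.
- **Disagreement:** the wrist moment about the vertical read 0.19 N·m, then 0.13 N·m in the last reading. The spring should give about 0.175 N·m. The lower value would mean a collar angle of about 0.52 rad, the lower limit. I put the gap down to sensor noise or friction in the seat, because the tool angle did not change and the fin was on the dot in the picture.

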